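Throw out the stray nylon bolt through the sprung flap of the reject box

ROBOT

A 6-joint arm with a two-finger parallel gripper is mounted at the origin on a cart in front of the work surface, level with it; the furniture and walls round the work are solid. World frame = base frame: x ahead of the robot, y to its left, z up, the work surface at z = 0. Lengths are in mm, angles in rad, forces in N, time in s.
With the tool pointing down it reaches from about 275 to 750 mm from the base axis. Payload 10.2 kg.
Tool frame: the origin (TCP) lies midway between the tips of the shut fingers; the grasp point (between the pads) lies 19 mm behind it; x points along the fingers, y is the direction in which the jaws open and shut, and the axes are right-handed (so a half turn about x gives the same grasp; the last joint's range is limited). The gripper opens to 85 mm and grips with 20 to 120 N. Pads are 22 mm wide; open, the fingers measure 114 mm over their backs; the gripper's body (76 mm by 85 mm) begins 54 mm behind the grasp point. The pads swing forward as they close: fully open they stand 13 mm farther back than shut.
Start: joints at [1.101, 0.313, 1.498, -0, 1.331, -0.223], TCP at [128.271, 509.095, 231.294] pointing down, gripper open.
Joint ranges: [-2.94, 2.94], [-0.97, 2.17], [0.19, 2.56], [-1.23, 4.37], [0.02, 3.11], [-2.88, 2.88]. Speed limits (rad/s): [2.39, 2.39, 3.01, 3.14, 3.14, 3.14].

INTERFACE

Orientations are given as [roll, pitch, yaw] about the fixed x, y, z axes, in that order (R = Rz(yaw) Ry(pitch) Rx(roll)).
In Python, from station import robot gives the robot as it stands. Calls block until the motion is done:
- robot.movep(position, orientation): joint-space move of the TCP to a pose.
- robot.move_l(position, orientation=None, speed=150): straight line of the TCP; orientation=None keeps the orientation; speed is the mean speed in mm/s.
- robot.move_joints(angles): joint-space move.
- robot.set_gripper(opening, squeeze=None): opening from 0.0 (shut) to 1.0 (fully open); squeeze is the grip in N (None keeps the last); returns when the fingers have stopped.
- robot.sleep(seconds).
- robot.ik(position, orientation): joint angles nearest the present ones, or None.
- robot.sense(): the state.
- robot.get_image(name): name is "side" or "top"; returns (picture, depth): 384x512x3 uint8, red, green, blue; 384x512 float32, mm along the optical axis (not along the pixel's ray), 0 where there is no reading.
- robot.get_calibration(name): a dict with "camera_matrix" (3x3 intrinsics, pixels), "rvec" (rotation vector, rad) and "tvec" (3), from world to camera coordinates, as OpenCV has them. Camera axes: x right, y down, z forward; pixel columns grow to the right and rows downward; lengths in mm; the calibration is good to about 2 mm. A picture is of the moment at which its call begins. get_calibration takes no time and is no camera call.
A pose or a line that the arm cannot do raises robot.Unreachable and nothing moves.
- robot.job_done(): hands the job in, once; it reports no verdict.
The state is a dict: "clock": time; "joint_positions": joint angles; "qvel": joint speeds; "joint_efforts": joint torques, N m; "eef_pos": TCP position; "tcp_rot": TCP orientation; "ft_force": force on the tool from outside, world axes, zero at the start; "moment": the same for the moment, N m; "finger_gap": opening from 0.0 (shut) to 1.0 (fully open).
Only numpy, scipy, OpenCV 4.12 (cv2) and the standard library are available. Lean on these libraries where they do the work, as an engineer would, in place of code of your own. Each camera call takes 0.05 s, during which the arm holds its last target.

TASK

A white nylon bolt, longer than the others, has got in among two steel bolts lying on the open bench. Pick it up, push the sprung flap in the top of the grey reject box down and open with it between the fingers, keep the flap held open while you let the bolt drop into the box, then draw back so that the flap springs shut. Leave the two steel bolts lying where they are.

Things in the scene. Friction and masses are not known exactly. Their poses are not given: they have to be found in the camera images.
- nylon_bolt: The reject: white nylon hex bolt lying on the bench, 83 mm long; threaded shank 14 mm thick, 72 mm long, hex head 25 mm wide, 11 mm thick; about 30 g. Origin: mid-length, at bench level. x is level and across the bolt (close the fingers along it, on the shank at the origin), y along the bolt towards the head, z up. Shank axis 9 mm above the bench.
- reject_box: Fixed, closed box of grey metal, 160 (x) by 140 (y) by 170 mm high, walls 4 mm. Origin: centre of its underside, on the bench; z up, x from the front (fixed emptying door, facing roughly the robot) to the back. Its top has a centred mouth, 128 mm along x by 116 along y, filled by the flap. Bolt along the box's y, fingers closing along x at the mouth's centre: all fits, fingers open to 110 mm.
- flap (a joint): Steel flap, 124 mm long, hinged on the mouth's back edge (x = 64, height 168 mm, axis along y). 0 rad: shut, level; grows to 1.5 as it swings down into the box. A spring shuts it: 0.12 N m at 0, 0.25 at 1 rad; the bolt's weight will not open it. Fingertips 45 mm below the box top at the mouth's centre open it about 0.7 rad; let go there, the bolt slides off it into the box.
- steel_bolt_1: Good part, to be left alone: grey steel M12 hex bolt, 58 mm long, shank 12 mm thick, head 23 mm wide, lying on the bench. Origin at mid-length, bench level; y along the bolt towards the head.
- steel_bolt_2: Second steel bolt, the same as the first.
Mind the look-alikes: they are no part of the job. What is shaped like the nylon_bolt but green is not meant.

How it is judged (in metres and radians):
On the way:
1. the flap is held open (more than 0.4 rad) with the nylon bolt in the mouth (x of nylon_bolt in the frame of reject_box between -0.065 and 0.065 m and y of nylon_bolt in the frame of reject_box between -0.06 and 0.06 m and z of nylon_bolt in the frame of reject_box below 0.175 m and value of joint flap above 0.4 rad), for 0.1 s.
At the end, for the whole second after the job is handed in: The nylon bolt lies at rest inside the reject box, its middle less than 90 mm above the bench, the flap is shut (under 0.08 rad), and the steel bolts lie within 30 mm of where they were (x of nylon_bolt in the frame of reject_box between -0.08 and 0.08 m and y of nylon_bolt in the frame of reject_box between -0.07 and 0.07 m and z of nylon_bolt in the frame of reject_box below 0.09 m and linear speed of nylon_bolt below 0.03 m/s and value of joint flap below 0.08 rad); the robot touches nothing.
It fails at once if a steel bolt is moved more than 30 mm (distance of any of steel_bolt_1, steel_bolt_2 from where it was at the start of the episode above 0.03 m).
It also fails if it takes over 35 s, if anything falls off the work surface, if the arm or the gripper's body presses on something with over 40 N, if the wrist force passes 120 N, or if a joint passes its speed limit or range.

## Working session

There is one attempt and no reset: what is moved stays moved. The work goes in short steps, each a Python script; the robot and the scene stay as the last script left them, time stands still between calls to the robot, and variables do not carry over. Pictures are saved under pics/ and viewed, and the job is handed in when it is done.

```bash
mkdir -p pics; python3 - <<'E'
from station import robot
import cv2,numpy as np
for n in("top","side"):
    p,d=robot.get_image(n); np.savez(f"pics/{n}0.npz",p=p,d=d)
    cv2.imwrite(f"pics/{n}0.png",p[:,:,::-1])
    c=robot.get_calibration(n); print(n,c)
print(robot.sense())
E
```

```text
top {'camera_matrix': array([[487.14659479,   0.        , 254.3998213 ],
       [  0.        , 487.14659479, 194.77180327],
       [  0.        ,   0.        ,   1.        ]]), 'rvec': array([ 2.14189574, -2.15033299,  0.1231944 ]), 'tvec': array([  -1.73504963,  659.98269389, 1207.74102319])}
side {'camera_matrix': array([[418.27197964,   0.        , 258.52203031],
       [  0.        , 418.27197964, 194.24996664],
       [  0.        ,   0.        ,   1.        ]]), 'rvec': array([ 2.26283207, -0.0464374 ,  0.0213618 ]), 'tvec': array([-666.39681488,  116.88642909,  943.94591154])}
{'clock': 0.1, 'joint_positions': array([ 1.10060322e+00,  3.13407988e-01,  1.49831538e+00,  2.48631839e-05,
        1.33102186e+00, -2.23391886e-01]), 'qvel': array([ 4.76949072e-05, -2.03122972e-03, -1.29034914e-03, -4.66345097e-04,
        1.96268959e-04, -4.03275905e-04]), 'joint_efforts': array([ 3.69536938e-03, -4.12895930e+01, -2.60138941e+01, -1.21186031e-04,
        3.07645947e-03,  1.34567625e-05]), 'eef_pos': array([128.16035048, 508.89385683, 230.80238913]), 'tcp_rot': array([-1.81513393,  1.5696435 , -2.06194107]), 'ft_force': array([-0.91888002, -0.09604475, -0.7172959 ]), 'moment': array([-0.01651143,  0.0082043 ,  0.02536997]), 'finger_gap': 1.0023535873683065}
```

View pics/top0.png

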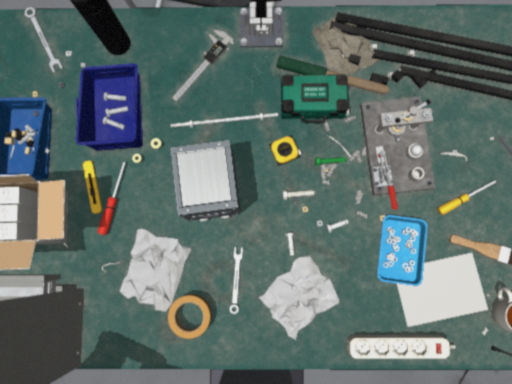

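View pics/side0.png

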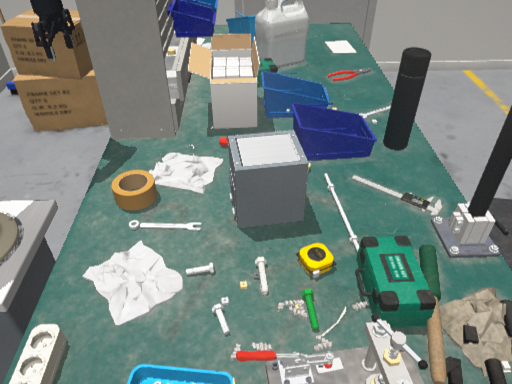

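The top view has these candidates: pale bolt (299,194), bolts (337,225) and (291,243), the green look-alike (329,160), and bolts in the blue bin (115,97) and (113,117). In the side view the same ones are at (263,275), (221,318), (200,270) and (311,310). The reject box is at (206,180) top and (268,180) side. Next I'll take a close crop and measure.

```bash
cat > h.py <<'E'
import cv2,numpy as np
from station import robot
def cal(n):
    c=robot.get_calibration(n);R=cv2.Rodrigues(np.array(c["rvec"]))[0];return np.array(c["camera_matrix"]),R,np.array(c["tvec"]).ravel()
def ray(n,u,v,z):
    K,R,t=cal(n);d=R.T@np.linalg.solve(K,[u,v,1.]);o=-R.T@t
    return o+d*(z-o[2])/d[2]
def deproj(n,u,v,D):
    K,R,t=cal(n);return R.T@(np.linalg.solve(K,[u,v,1.])*D-t)
def proj(n,P):
    K,R,t=cal(n);return cv2.projectPoints(np.atleast_2d(np.float64(P)),R,t,K,None)[0].reshape(-1,2)
def cloud(n,p,d):
    K,R,t=cal(n);v,u=np.indices(d.shape);X=np.stack([(u-K[0,2])/K[0,0]*d,(v-K[1,2])/K[1,1]*d,d],-1)
    return (X-t)@R
E
python3 - <<'E'
from h import *
t=np.load("pics/top0.npz");s=np.load("pics/side0.npz")
a=cv2.resize(t['p'][145:265,270:370],None,fx=4,fy=4,interpolation=2)
b=cv2.resize(s['p'][240:350,180:280],None,fx=4,fy=4,interpolation=2)
b=cv2.copyMakeBorder(b,0,40,0,0,0)
cv2.imwrite("pics/crop.png",np.hstack([a,b])[:,:,::-1])
P=cloud("top",t['p'],t['d']);hsv=cv2.cvtColor(t['p'],cv2.COLOR_RGB2HSV)
m=((hsv[...,1]<70)&(hsv[...,2]>120)).astype(np.uint8)
n,l,st,ce=cv2.connectedComponentsWithStats(m)
for i in range(1,n):
    x,y,w,h,A=st[i]
    if 270<ce[i][0]<360 and 140<ce[i][1]<262 and A>25:
        ys,xs=np.where(l==i);Q=np.array([ray("top",u,v,9)[:2] for u,v in zip(xs,ys)])
        c,sz,an=cv2.minAreaRect(Q.astype(np.float32))
        print(ce[i].round(),A,c,sz,an,"z",np.median(P[l==i][:,2]),"rgb",t['p'][l==i].mean(0).round())
# box
z=P[...,2];reg=np.zeros_like(m);reg[130:225,160:250]=1
mm=(reg>0)&(z>155)&(z<185);Q=P[mm];print(mm.sum(),np.median(Q[:,2]),cv2.minAreaRect(Q[:,:2].astype(np.float32)))
# tall stuff
for nm,im in(("top",t),("side",s)):
    C=cloud(nm,im['p'],im['d']);ok=(im['d']>0)&(C[...,2]>120)
    n,l,st,ce=cv2.connectedComponentsWithStats(ok.astype(np.uint8))
    for i in range(1,n):
        if st[i][4]>150:
            q=C[l==i];print(nm,ce[i].round(),st[i][4],np.percentile(q,2,0).round(),np.percentile(q,98,0).round())
E
```

```text
[348. 151.] 192 (790.5294799804688, -249.79046630859375) (104.71942901611328, 41.62055969238281) 35.508399963378906 z 3.4387507168897073 rgb [141. 145. 139.]
[327. 172.] 202 (720.4298095703125, -200.1852264404297) (39.71337890625, 56.64024353027344) 88.81656646728516 z 6.801990639714418 rgb [146. 146. 140.]
[298. 194.] 224 (666.009033203125, -120.07585144042969) (24.20591926574707, 87.17591094970703) 1.8464666604995728 z 13.158960584498134 rgb [176. 178. 170.]
[359. 196.] 86 (656.870361328125, -277.9628601074219) (19.313810348510742, 38.565765380859375) 78.98258972167969 z 6.309868044157316 rgb [146. 147. 143.]
[304. 208.] 39 (629.5877685546875, -134.17727661132812) (24.606576919555664, 17.68852424621582) 25.66592025756836 z 2.539612328458146 rgb [139. 140. 119.]
[337. 225.] 149 (583.278076171875, -221.95590209960938) (22.88303565979004, 59.66199493408203) 16.83086395263672 z 12.25298772948304 rgb [173. 178. 175.]
[319. 223.] 44 (589.2324829101562, -173.67869567871094) (18.209047317504883, 15.695550918579102) 89.77320098876953 z 3.1824907384384042 rgb [146. 154. 152.]
[290. 243.] 152
[... 264 characters left out ...]
215)
top [98. 16.] 1133 [1055.  338.  125.] [1099.  396.  284.]
top [408. 116.] 795 [ 817. -434.  123.] [ 860. -315.  184.]
top [204. 178.] 4129 [605.  41. 143.] [764. 181. 174.]
top [ 28. 218.] 4226 [483. 431. 126.] [683. 591. 200.]
top [ 31. 329.] 6836 [245. 439. 122.] [461. 561. 399.]
side [51. 25.] 1671 [103. 437. 250.] [165. 571. 392.]
side [162.  50.] 14575 [238. 436. 125.] [670. 785. 394.]
side [279.  20.] 1949 [649. 926. 122.] [ 894. 1148.  247.]
side [410.  80.] 1822 [1058.  336.  124.] [1121.  396.  284.]
side [496. 164.] 1548 [1124.  -38.  124.] [1150.  -11.  313.]
side [267. 159.] 3805 [609.  34. 123.] [770. 177. 171.]
side [391. 351.] 1973 [ 819. -416.  123.] [ 861. -321.  183.]
```

View pics/crop.png

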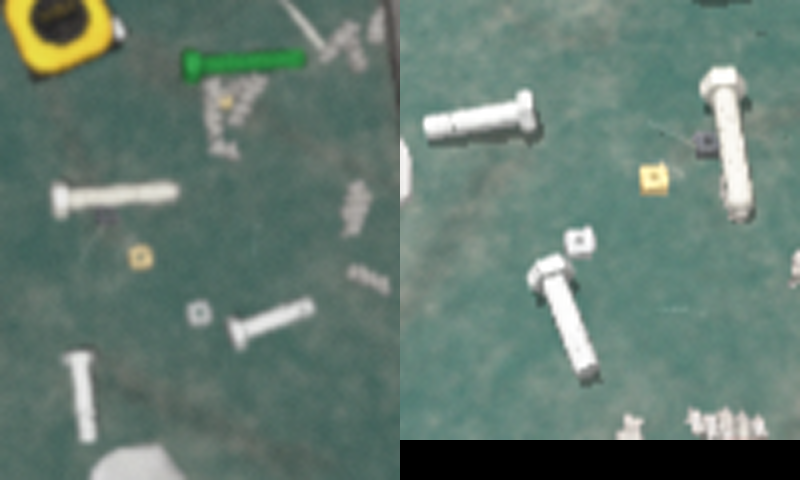

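The chosen bolt is creamy and measures 87×24 mm, at top (298,194); the two steel ones measure 60–62 mm. A dark nut sits beside its shank at top (296,199) and side (256,276), and a yellow nut at top (304,208). I'll locate these and refine the poses, including triangulation across the two views.

```bash
python3 - <<'E'
from h import *
t=np.load("pics/top0.npz");s=np.load("pics/side0.npz")
print("dark nut",ray("top",296.3,199,3),ray("side",256.3,276,3))
print("yellow",ray("top",305,209,4),ray("side",243.3,285,4))
for nm,im,box in(("top",t,(270,185,322,203)),("side",s,(250,250,275,300))):
    hsv=cv2.cvtColor(im['p'],cv2.COLOR_RGB2HSV)
    m=((hsv[...,1]<75)&(hsv[...,2]>110)).astype(np.uint8);k=np.zeros_like(m);k[box[1]:box[3],box[0]:box[2]]=1
    n,l,st,_=cv2.connectedComponentsWithStats(m&k);i=1+np.argmax(st[1:,4]);ys,xs=np.where(l==i)
    Q=np.array([ray(nm,u,v,9)[:2] for u,v in zip(xs,ys)])
    vx,vy,x0,y0=cv2.fitLine(Q.astype(np.float32),cv2.DIST_L2,0,.01,.01).ravel()
    w=np.array([vx,vy])*np.sign(vy);e=(Q-[x0,y0])@w;o=(Q-[x0,y0])@[w[1],-w[0]]
    sh=e<e.max()-18   # shank
    vx,vy,x1,y1=cv2.fitLine(Q[sh].astype(np.float32),cv2.DIST_L2,0,.01,.01).ravel();w=np.array([vx,vy])*np.sign(vy)
    e=(Q-[x1,y1])@w;o=(Q-[x1,y1])@[w[1],-w[0]]
    print(nm,"axis deg",np.degrees(np.arctan2(w[1],w[0])),"mid",np.array([x1,y1])+w*(e.min()+e.max())/2,"len",np.ptp(e),"widths",np.ptp(o[e>e.max()-10]),np.ptp(o[e<e.max()-18]))
# box top (both views), only top surface
for nm,im in(("top",t),("side",s)):
    C=cloud(nm,im['p'],im['d']);ok=(im['d']>0)&(abs(C[...,2]-168)<8)&(abs(C[...,0]-686)<110)&(abs(C[...,1]-112)<100)
    Q=C[ok];R=cv2.minAreaRect(Q[:,:2].astype(np.float32))
    hsv=cv2.cvtColor(im['p'],cv2.COLOR_RGB2HSV);b=(ok&(hsv[...,2]>150)).astype(np.uint8)
    n,l,st,_=cv2.connectedComponentsWithStats(b);i=1+np.argmax(st[1:,4]);ys,xs=np.where(l==i)
    F=np.array([ray(nm,u,v,168)[:2] for u,v in zip(xs,ys)]).astype(np.float32)
    print(nm,"box",R,"flap",cv2.minAreaRect(F),"zmed",np.median(C[l==i][:,2]))
c=cv2.resize(t['p'][125:230,160:250],None,fx=5,fy=5,interpolation=2);cv2.imwrite("pics/box.png",c[:,:,::-1])
E
```

```text
dark nut [ 653.43503552 -114.46787795    3.        ] [ 657.59201794 -115.30580321    3.        ]
yellow [ 626.66036395 -136.91480186    4.        ] [ 630.16612953 -138.32812554    4.        ]
top axis deg 95.55846 mid [ 668.83221309 -120.92455007] len 91.07790277876687 widths 29.887241095752334 35.46265904158467
side axis deg 85.30735 mid [ 670.50220833 -113.22024087] len 131.58749836756218 widths 43.892227391416945 53.50642256331977Traceback (most recent call last):
  File "<stdin>", line 22, in <module>
  File "h.py", line 6, in ray
    K,R,t=cal(n);d=R.T@np.linalg.solve(K,[u,v,1.]);o=-R.T@t
          ~~~^^^
  File "h.py", line 4, in cal
    c=robot.get_calibration(n);R=cv2.Rodrigues(np.array(c["rvec"]))[0];return np.array(c["camera_matrix"]),R,np.array(c["tvec"]).ravel()
ValueError: time passes only in moves, steps and waits
```

The looser mask let in nut and background pixels (widths 30–50 mm, which is impossible). I'll tighten it, cache the calibration and redo the fit.

```bash
sed -i '1i import functools' h.py; sed -i 's/^def cal/@functools.lru_cache\ndef cal/' h.py
python3 - <<'E'
from h import *
t=np.load("pics/top0.npz");s=np.load("pics/side0.npz")
for nm,im,box in(("top",t,(270,183,322,205)),("side",s,(250,250,275,300))):
  for thr in (130,145,160):
    hsv=cv2.cvtColor(im['p'],cv2.COLOR_RGB2HSV)
    m=((hsv[...,1]<50)&(hsv[...,2]>thr)).astype(np.uint8);k=np.zeros_like(m);k[box[1]:box[3],box[0]:box[2]]=1
    n,l,st,_=cv2.connectedComponentsWithStats(m&k);i=1+np.argmax(st[1:,4]);ys,xs=np.where(l==i)
    Q=np.array([ray(nm,u,v,9)[:2] for u,v in zip(xs,ys)]).astype(np.float32)
    vx,vy,x0,y0=cv2.fitLine(Q,cv2.DIST_L2,0,.01,.01).ravel()
    w=np.array([vx,vy])*np.sign(vy);e=(Q-[x0,y0])@w
    vx,vy,x1,y1=cv2.fitLine(Q[e<e.max()-18],cv2.DIST_L2,0,.01,.01).ravel();w=np.array([vx,vy])*np.sign(vy)
    e=(Q-[x1,y1])@w;o=(Q-[x1,y1])@[w[1],-w[0]]
    print(nm,thr,len(Q),"axis deg",np.degrees(np.arctan2(w[1],w[0])),"mid",np.array([x1,y1])+w*(e.min()+e.max())/2,"len",np.ptp(e),"widths",np.ptp(o[e>e.max()-10]),np.ptp(o[e<e.max()-18]))
for nm,im in(("top",t),("side",s)):
    C=cloud(nm,im['p'],im['d']);ok=(im['d']>0)&(abs(C[...,2]-168)<8)&(abs(C[...,0]-686)<110)&(abs(C[...,1]-112)<100)
    R=cv2.minAreaRect(C[ok][:,:2].astype(np.float32))
    hsv=cv2.cvtColor(im['p'],cv2.COLOR_RGB2HSV);b=(ok&(hsv[...,2]>150)).astype(np.uint8)
    n,l,st,_=cv2.connectedComponentsWithStats(b);i=1+np.argmax(st[1:,4]);ys,xs=np.where(l==i)
    F=np.array([ray(nm,u,v,168)[:2] for u,v in zip(xs,ys)]).astype(np.float32)
    print(nm,"box",R,"flap",cv2.minAreaRect(F),"zmed",np.median(C[l==i][:,2]))
c=cv2.resize(t['p'][125:230,160:250],None,fx=5,fy=5,interpolation=2);cv2.imwrite("pics/box.png",c[:,:,::-1])
c=cv2.resize(t['p'][180:215,270:325],None,fx=12,fy=12,interpolation=2);cv2.imwrite("pics/bolt.png",c[:,:,::-1])
E
```

```text
top 130 190 axis deg 94.41344 mid [ 667.3313  -119.07631] len 84.469696 widths 24.272484 14.869405
top 145 170 axis deg 94.74793 mid [ 667.37366 -119.78009] len 82.55514 widths 21.638266 13.464493
top 160 148 axis deg 93.191864 mid [ 667.75116  -118.706184] len 79.75583 widths 18.893204 12.210575
side 130 566 axis deg 90.08928 mid [ 671.17694  -120.562805] len 110.516495 widths 21.701822 51.99167
side 145 291 axis deg 92.8264 mid [ 669.45935 -115.71366] len 101.292915 widths 21.478168 23.9222
side 160 259 axis deg 93.46127 mid [ 669.4101  -114.70669] len 98.91441 widths 17.481462 21.565079
top box ((686.5397338867188, 112.13484191894531), (160.8470458984375, 141.01963806152344), 7.4298834800720215) flap ((694.6319580078125, 113.09317779541016), (137.88189697265625, 112.60887145996094), 7.273367881774902) zmed 169.31900238319062
side box ((688.640869140625, 110.82107543945312), (160.4957275390625, 143.4159698486328), 7.458843231201172) flap ((689.2167358398438, 109.8369140625), (159.46385192871094, 146.92758178710938), 7.348911762237549) zmed 168.77151056363658
```

```bash
sleep 0; ls pics
```

```text
bolt.png
box.png
crop.png
side0.npz
side0.png
top0.npz
top0.png
```

View pics/bolt.png

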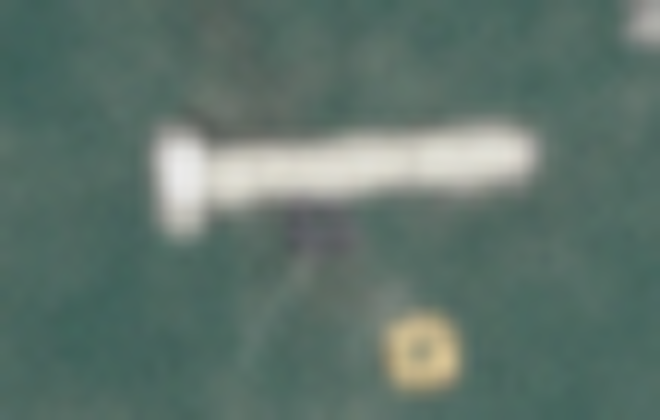

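View pics/box.png

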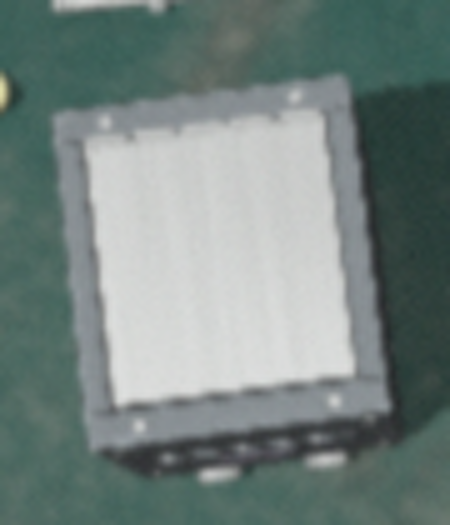

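The nylon bolt lies at about (668.5, -118) with its axis at 94°, head toward +y (length 82–84 mm, width 13–15 mm, as stated). The box is at about (687.5, 111.5) with yaw 7.4° (160×141 mm, top z 169, as stated). A dark nut touches the shank on the -x side at mid-length, so I'll grip 13 mm toward the tail. A cabinet stands at x>238, y>436, so I'll retract before swinging.

```bash
cat >> h.py <<'E'
from scipy.spatial.transform import Rotation as Ro
def down(psi,flip=False):
    # tool x down, tool y along world direction psi
    y=np.array([np.cos(psi),np.sin(psi),0])*(-1 if flip else 1);x=np.array([0,0,-1.]);z=np.cross(x,y)
    import warnings;warnings.simplefilter("ignore")
    return Ro.from_matrix(np.c_[x,y,z]).as_euler("xyz")
E
python3 - <<'E'
from h import *
t=np.load("pics/top0.npz");P=cloud("top",t['p'],t['d'])
print(P[196:203,291:302,2].round(0))
for f in(0,1):
  for p,a in(((669.4,-131,3),4.2),((687.5,111.5,300),7.4),((687.5,111.5,120),7.4),((340,0,300),4.2)):
    print(f,p,robot.ik(p,down(np.radians(a),f)))
print(robot.ik((128,300,300),robot.sense()['tcp_rot']))
E
```

```text
[[12.  7. -4. -1.  2.  2. -1. -2. -2. -0.  1.]
 [ 1.  2. -2.  6.  5.  1.  1.  8. -2.  3. -2.]
 [ 2.  3.  1.  1.  4.  1.  3.  3.  1. -2.  1.]
 [ 3.  1.  4.  7.  9.  7.  5.  1.  7.  5. -3.]
 [ 0.  2.  4.  2.  9.  2.  3.  5.  4. -1.  1.]
 [ 4. -2. -3. -3.  1.  3. -0.  2.  4.  1.  1.]
 [ 1.  1. -2.  4. -1. -1. -6.  4. -2. -1.  0.]]
0 (669.4, -131, 3) [-0.36459582  0.88442514  1.17535222  0.          1.0818153  -0.43789965]
0 (687.5, 111.5, 300) [-6.98583237e-03  7.15585848e-01  7.00399637e-01 -4.44089210e-16
  1.72560717e+00 -1.36140197e-01]
0 (687.5, 111.5, 120) [-6.98583237e-03  7.87624080e-01  1.03191267e+00 -4.44089210e-16
  1.32205590e+00 -1.36140197e-01]
0 (340, 0, 300) [-0.34910701 -0.16487842  1.83684651  0.          1.46962456 -0.42241084]
1 (669.4, -131, 3) [-0.36459582  0.88442514  1.17535222  0.          1.0818153   2.70369301]
1 (687.5, 111.5, 300) None
1 (687.5, 111.5, 120) None
1 (340, 0, 300) [-0.34910701 -0.16487842  1.83684651  0.          1.46962456  2.71918181]
[ 8.03187326e-01 -1.99626190e-01  1.86454018e+00 -3.16037463e-04
  1.47778772e+00 -5.20772334e-01]
```

```bash
python3 - <<'E'
from h import *
o=down(np.radians(4.2))
robot.set_gripper(0.35,40)
robot.move_l((128,300,300),speed=250)
robot.movep((340,0,300),o)
robot.movep((669.4,-131,110),o)
print(robot.sense()['clock'],robot.sense()['eef_pos'],robot.sense()['finger_gap'])
for n in("top","side"):
    p,d=robot.get_image(n);cv2.imwrite(f"pics/{n}1.png",p[:,:,::-1])
E
```

```text
4.575 [ 669.57599422 -130.68138387  111.37013922] 0.3456820803259999
```

```bash
python3 -c "
import cv2,numpy as np
a=cv2.imread('pics/top1.png')[140:260,240:380];b=cv2.imread('pics/side1.png')[200:320,190:330]
cv2.imwrite('pics/v1.png',cv2.resize(np.hstack([a,b]),None,fx=2.8,fy=2.8,interpolation=2))"
```

```text
(no output)
```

View pics/v1.png

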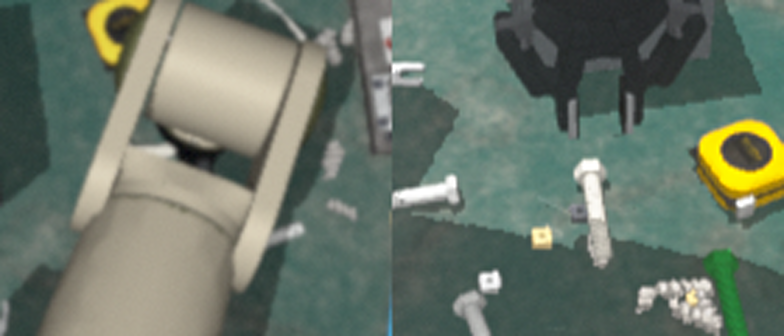

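The side view shows both fingertips, at about (394,244) and (415,244), straddling the bolt, and the bolts haven't moved. Next step is to descend and look before closing.

```bash
python3 - <<'E'
from h import *
robot.move_l((669.4,-131,3),speed=100)
s=robot.sense();print(s['clock'],s['eef_pos'],s['ft_force'])
p,d=robot.get_image("side");a=cv2.resize(p[220:310,200:320],None,fx=3.3,fy=3.3,interpolation=2)
if abs(s['ft_force']).max()<8:
    robot.set_gripper(0.0,40)
s=robot.sense();print(s['clock'],s['eef_pos'],s['ft_force'],s['finger_gap']*85)
p,d=robot.get_image("side");b=cv2.resize(p[220:310,200:320],None,fx=3.3,fy=3.3,interpolation=2)
cv2.imwrite("pics/v2.png",np.hstack([a,b])[:,:,::-1])
E
```

```text
5.8917 [ 669.84889094 -131.15405167    3.81641555] [ 0.89353931 -0.34805557  0.5940017 ]
6.225 [ 669.67091425 -131.12073763    3.62280205] [-1.02799319  0.41399815  4.54744423] 12.665798500097797
```

View pics/v2.png

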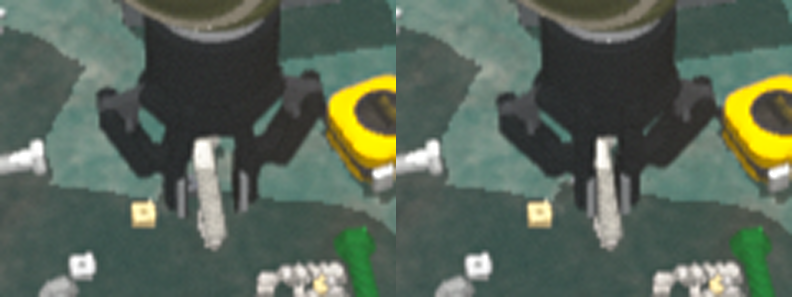

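The fingers closed on the shank at a 12.7 mm gap, in the right image at about (608,195). I'll lift, carry it above the box and check.

```bash
python3 - <<'E'
from h import *
robot.move_l((669.4,-131,300),speed=250)
o=down(np.radians(7.4));a=np.radians(7.4)
c=np.array([687.5,111.5])+(-13)*np.array([-np.sin(a),np.cos(a)])
robot.movep((*c,300),o)
robot.move_l((*c,215),speed=150)
robot.sleep(.2)
s=robot.sense();print(s['clock'],s['eef_pos'],c,s['ft_force'],s['finger_gap']*85)
for n in("top","side"):
    p,d=robot.get_image(n);np.savez(f"pics/{n}3.npz",p=p,d=d)
    cv2.imwrite(f"pics/{n}3.png",p[:,:,::-1])
a=cv2.imread('pics/top3.png')[120:240,140:280];b=cv2.imread('pics/side3.png')[80:230,190:350]
cv2.imwrite('pics/v3.png',np.hstack([cv2.resize(a,(390,334)),cv2.resize(b,(400,334*1),interpolation=2)]))
E
```

```text
9.45 [689.49380738  98.4892397  216.10304871] [689.17434276  98.60827489] [ 0.18175804 -0.8810482  -0.17092108] 12.034604789342183
```

View pics/v3.png

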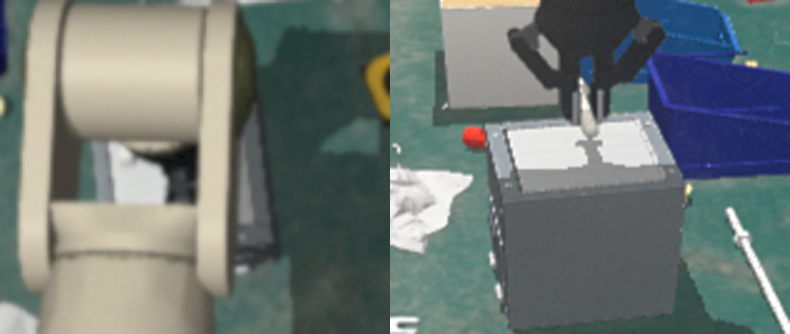

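The side view shows the bolt in the fingers over the flap's middle, with its tail near crop (590,130). I'll check its tilt and overhang against the predicted end points.

```bash
python3 - <<'E'
from h import *
a=np.radians(7.4);y=np.array([-np.sin(a),np.cos(a),0]);g=np.array([689.5,98.5,222.])
print("pred tail,head",proj("side",[g-28*y,g+54*y]))
p=cv2.imread('pics/side3.png')
c=cv2.resize(p[95:150,245:305],None,fx=10,fy=10,interpolation=2)
for q in proj("side",[g-28.5*y,g+43.5*y,g+54.5*y]):
    cv2.circle(c,tuple(int((q[i]-(245,95)[i])*10+5) for i in(0,1)),5,(0,0,255),-1)
cv2.imwrite("pics/v4.png",c)
E
```

```text
pred tail,head [[269.55476503 138.35571774]
 [262.65378993 119.10837656]]
```

View pics/v4.png

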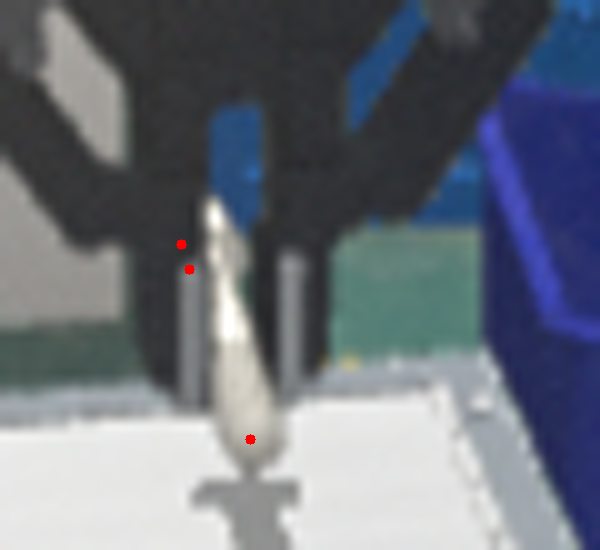

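The tail matches the prediction within about 1 px. The visible head part fits the prediction once the left finger's occlusion is allowed for, so the bolt is level. I'll firm up the grip and push the flap open.

```bash
python3 - <<'E'
from h import *
robot.set_gripper(0.0,90)
p0=robot.sense()['eef_pos'];a=np.radians(7.4)
c=np.array([687.5,111.5])+(-13)*np.array([-np.sin(a),np.cos(a)])
robot.move_l((*c,150),speed=80)
s=robot.sense();print(s['clock'],s['eef_pos'],s['ft_force'],s['finger_gap']*85)
if abs(s['ft_force']).max()<30:
    robot.move_l((*c,122),speed=80)
robot.sleep(.3)
s=robot.sense();print(s['clock'],s['eef_pos'],s['ft_force'],s['finger_gap']*85)
p,d=robot.get_image("side");np.savez("pics/side5.npz",p=p,d=d)
cv2.imwrite("pics/v5.png",cv2.resize(p[80:230,190:350],None,fx=4,fy=4,interpolation=2)[:,:,::-1])
E
```

```text
10.725 [689.09563342  98.6265268  150.46103453] [-2.04412803 -0.70352969  1.76915253] 10.436045636615475
11.525 [689.09174699  98.61443361 122.11842423] [-3.23553293 -0.9289459  -0.766782  ] 10.45013154692946
```

View pics/v5.png

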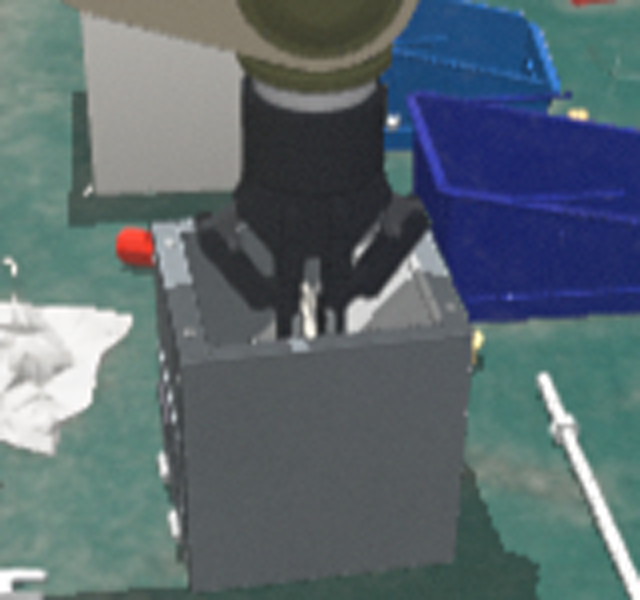

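The flap is down and open (lit inner slope at about (400,300)), with the bolt still between the fingers at (310,315) and low forces. Releasing now.

```bash
python3 - <<'E'
from h import *
robot.set_gripper(0.5)
robot.sleep(1.0)
s=robot.sense();print(s['clock'],s['eef_pos'],s['ft_force'],s['finger_gap']*85)
p,d=robot.get_image("side")
cv2.imwrite("pics/v6.png",cv2.resize(p[100:200,220:320],None,fx=6,fy=6,interpolation=2)[:,:,::-1])
E
```

```text
12.9833 [689.0314414   98.60075103 121.8987651 ] [-4.42857662  0.17618116  0.07065758] 42.55282408444604
```

View pics/v6.png

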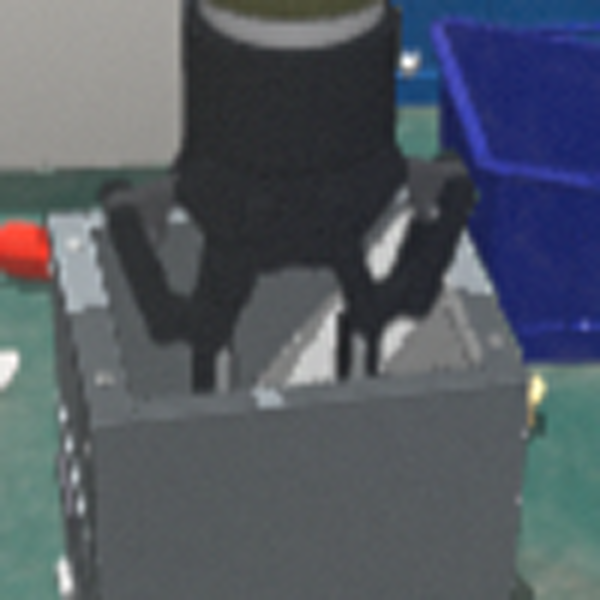

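The fingers are empty and the flap's visible slope at (310,350) is clear of the bolt. Drawing straight up and back, then checking both views.

```bash
python3 - <<'E'
from h import *
a=np.radians(7.4);c=np.array([687.5,111.5])+(-13)*np.array([-np.sin(a),np.cos(a)])
robot.move_l((*c,300),speed=120)
robot.movep((340,0,300),down(a)); robot.sleep(.5)
s=robot.sense();print(s['clock'],s['eef_pos'],s['ft_force'])
for n in("top","side"):
    p,d=robot.get_image(n);np.savez(f"pics/{n}7.npz",p=p,d=d);cv2.imwrite(f"pics/{n}7.png",p[:,:,::-1])
    C=cloud(n,p,d);o=np.load(f"pics/{n}0.npz");C0=cloud(n,o['p'],o['d'])
    x=(C-[687.5,111.5,0]);bx=x[...,0]*np.cos(a)+x[...,1]*np.sin(a);by=-x[...,0]*np.sin(a)+x[...,1]*np.cos(a)
    m=(abs(bx)<58)&(abs(by)<50)&(d>0)&(C[...,2]>50)&(C[...,2]<250)
    A=np.c_[bx[m],by[m],np.ones(m.sum())];print(n,m.sum(),"flap plane slope x",np.linalg.lstsq(A,C[m][:,2],rcond=None)[0])
    df=cv2.absdiff(p,o['p']).max(2)
    for nm,P in(("s1",(583,-222,8)),("s2",(535,-95,8))):
        u,v=proj(n,P)[0].astype(int);print(nm,(u,v),df[v-15:v+15,u-18:u+18].mean())
a=cv2.imread('pics/top7.png')[120:270,160:370];b=cv2.imread('pics/side7.png')[120:350,170:330]
cv2.imwrite('pics/v7.png',np.hstack([cv2.resize(a,(480,343)),cv2.resize(b,(239,343),interpolation=2)]))
E
```

```text
16.525 [ 3.40070836e+02 -1.51658516e-02  2.99988227e+02] [ 0.19651196 -0.37136072  0.29357209]
top 2113 flap plane slope x [1.11690198e-03 1.79981538e-03 1.69277994e+02]
s1 (np.int64(338), np.int64(225)) 2.058333333333333
s2 (np.int64(289), np.int64(243)) 7.765740740740741
side 1258 flap plane slope x [-7.56708424e-04 -5.03512434e-04  1.68498652e+02]
s1 (np.int64(218), np.int64(320)) 1.7842592592592592
s2 (np.int64(197), np.int64(268)) 9.02962962962963
```

View pics/v7.png

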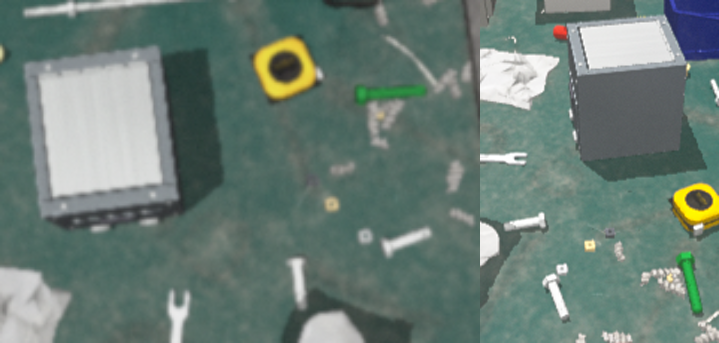

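The flap is shut and level (fitted slope 0.001). The nylon bolt is gone from the bench and isn't on top of the box, and both steel bolts are where they were at crop (298,283) and (407,241). The small difference at steel bolt 2 is the arm's shadow.

```bash
python3 -c "
from station import robot
print(robot.job_done())"
```

```text
the job is handed in; nothing more can be done
None
```

The nylon bolt is in the reject box and the job was handed in at about 16.5 s of the 35 s allowed. The hand-in reports no verdict.

- **What I did:** I gripped the bolt 13 mm toward its tail, because a nut lay against the middle of the shank. I pushed the flap open with the bolt between the fingers, keeping the fingertips about 47 mm below the box top. I held it there while releasing, then drew straight up and back to a clear position.
- **Last checks:**
  - **Flap:** level to about 0.001 rad in both views.
  - **Nylon bolt:** nowhere outside the box. The closed flap hides it, so I infer its resting place from the empty fingers and the clear bench.
  - **Steel bolts:** in their original places, judged by eye and by image differences. The difference was slightly higher at steel bolt 2, from the arm's shadow.
  - **Forces:** wrist force stayed under 5 N in every reading, none of them taken mid-move.
- **Checks that disagreed:** The first bolt mask was too loose and gave impossible widths, so I tightened it. The side-view bolt fit stayed poor (about 99–110 mm long), so I relied mainly on the top view.

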